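Press the collared sleeve into the sprung V-nest

ROBOT

A 7-joint arm with a two-finger parallel gripper is mounted at the origin on the work surface. World frame = base frame: x ahead of the robot, y to its left, z up, the work surface at z = 0. Lengths are in m, angles in rad, forces in N, time in s.
With the tool pointing down it reaches from about 0.425 to 0.825 m from the base axis. Payload 3.6 kg.
Tool frame: the origin (TCP) lies on the centre line of the jaws, within the pads' length; the fingertips stand 19 mm ahead of it and the grasp point (between the pads) is the TCP; z points along the fingers, x is the direction in which the jaws open and shut, and the axes are right-handed (so a half turn about z gives the same grasp; the last joint's range is limited). The gripper opens to 93 mm and grips with 3 to 60 N. Pads are 15 mm wide; open, the fingers measure 128 mm over their backs; the gripper's body (75 mm by 188 mm) begins 65 mm behind the grasp point.
Start: joints at [1.181, 0.615, -0.013, 1.423, 0.008, 1.103, -0.04], TCP at [0.231, -0.607, 0.204] pointing down, gripper open.
Joint ranges: [-3.12, 3.12], [-0.3, 2.06], [-1.34, 1.32], [0.26, 2.42], [-1.36, 4.5], [0.01, 1.98], [-2.84, 2.84]. Speed limits (rad/s): [2.79, 2.79, 3.14, 3.14, 3.14, 3.14, 3.14].

INTERFACE

Orientations are given as a unit quaternion [w, x, y, z].
In Python, from workcell import sensors, get_image, camera_model, manip, models gives the robot as it stands.
- The arm moves only by the shell command python3 -m crank 'ROWS' [OPENING] [FORCE]. ROWS is JSON, a list that holds one entry, the list of rows, each a list of 4 numbers: the shift along the tool's x, y, z in units of 30 mm (1.0 is 30 mm), then the turn about the tool's z in units of 8 degrees (1.0 is 8 degrees). A call has 1 to 12 rows; each row shifts and turns the pose as measured when the row begins, along the tool's axes as they then stand; what a row does not reach is not made up. A row lasts 1/10 s, in which the tool goes at most 50 mm and 8.59 degrees, less where a joint would pass 70% of its speed; a pose out of reach is approached as far as the arm can. A call is refused whole if a number of a shift passes 1 or a number of a turn 1, either way. A call with a gripper value outside its range is refused whole. OPENING is the opening in per cent of the stroke, from 0 (shut) to 100 (fully open), set as the call begins (- or left out, the last holds). The fingers move at their own pace and stop on an object; FORCE is the grip in N (left out, the last holds). Time passes only in rows, so rows that do not move let the fingers close. It gives the time, the measured TCP pose, the force and the opening at its end, in the units of the state.
- sensors.observe(): the state, without advancing time (a new reading comes with each control period).
- get_image(name): name is "side" or "top" or "wrist"; returns the picture (480x640x3 uint8, red, green, blue); there is no depth.
- camera_model(name): a dict with "fx", "fy", "cx", "cy" (pixels), "position" and "attitude" of the camera in the world; the wrist camera has in their place "mount" (4x4, takes a point from camera to tool coordinates, whose origin is the TCP and whose axes are the tool frame's). Camera axes: x right, y up, looking along -z (the intrinsics and any distortion apply to the point x, -y, -z); pixel columns grow to the right and rows downward; lengths in m; the calibration is good to about 2 mm. The wrist camera is an equidistant fisheye: a pixel r from the principal point sees the ray r / f radians off the axis. A picture is of the moment at which its call begins: read the wrist's pose just before it. camera_model takes no time and is no camera call.
- manip.close_job(): hands the job in, once; it reports no verdict.
Trained networks look in the newest picture that a camera, given by its name, has taken for a name from the list of things; names that differ only in an ending like _2 or _b are one class to them, and where a whole thing is asked for, a point or a joint stands for the part that bears it (a point fixed in the world has none). Each returns a list of dicts, best first, with "confidence" (0 to 1); they miss things now and then, are a little off and sometimes report something else, mostly with a low value. They report only what shows in the picture. A call takes as long as a camera call. They do not tell look-alikes from the thing itself.
- models.recognise(camera, target): "rect" ([centre column, centre row, width, height] as shares, 0 to 1, of the picture: columns of its width, rows of its height, round what is visible of it).
- models.masks_of(camera, target): "region" (480x640 bool, what is visible of it) and "rect" ([centre column, centre row, width, height] as shares, 0 to 1, of the picture: columns of its width, rows of its height, round what is visible of it).
- models.pinpoint(camera, target): "at" ([column, row] as shares, 0 to 1, of the picture: columns of its width, rows of its height: a listed point, or the origin of a listed thing).
The state is a dict: "time_s": time; "joint_pos": joint angles; "qvel": joint speeds; "joint_efforts": joint torques, N m; "tcp_pos": TCP position; "tool_rot": TCP orientation; "wrist_force": force on the tool from outside, world axes, zero at the start; "wrist_torque": the same for the moment, N m; "opening": opening from 0.0 (shut) to 1.0 (fully open).
Only numpy, scipy, OpenCV 4.12 (cv2) and the standard library are available. Lean on these libraries where they do the work, as an engineer would, in place of code of your own. Each camera call takes 0.05 s, during which the arm holds its last target.

TASK

Lift the steel sleeve that has a collar at one end only out of the white rack and lay it in the V-nest of the pressing station with its collar in the gap between the V and the upright end plate, resting on both flanks of the V. Then press the sleeve down so that the nest sinks on its spring by more than half its travel, without hammering it, and finish while holding it pressed there. Leave the other two sleeves in the rack and the oil bottle alone.

Things in the scene. Friction and masses are not known exactly. Their poses are not given: they have to be found in the camera images.
- sleeve_mid (a point): plain grey steel tube 80 mm long, 50 mm in diameter (about 0.4 kg), with one collar, 64 mm in diameter and 12 mm wide, at one end only. Point: on the axis, half-way along. x runs along the tube towards the collar: collar from x = +28 to +40 mm, barrel from -40 to +28 mm. It lies level in any of the three rack places and can turn about its own axis
- sleeve_collar (a point): the centre of that sleeve's collar, on the axis, 34 mm from sleeve_mid
- plain_mid (a point): plain grey steel tube 80 mm long, diameter 50 mm, without collar, lying in the rack; the point is its centre, x along the tube. Not to be disturbed
- spool_mid (a point): plain grey steel tube as the others, diameter 50 mm, 80 mm long, but with a 64 mm collar at both ends, lying in the rack; the point is its centre, x along the tube. Not to be disturbed
- rack: white plastic tray, 125 x 300 mm, rim 14 mm high, fixed. Origin: centre of its underside. Three places at y = -95, 0, +95 mm; the tubes lie along its x axis, centre lines 50 mm above the table, each on two V-notched ribs (8 mm thick, at x = -20 and +20 mm, at most 48 mm wide, reaching to 15 mm below the tube axis)
- station: pressing station, fixed: dark steel base plate 150 x 90 x 14 mm with a dark upright end plate (64 mm wide, 80 mm high, inner face at x = +52 mm). Origin: on the table under the middle of the V. The V runs along x from -20 to +20 mm, leaving a 32 mm gap to the end plate; the collar belongs in this gap, with sleeve_mid about over the middle of the V. z up
- nest_axis (a point): moves with the nest, which also floats 4 mm to either side across the V (weak centring spring, 0.3 N per mm), over the middle of the V: the sleeve's centre line passes through it when the barrel is seated on both flanks; 90 mm up while the nest is up. The 45 degree flanks end 15 mm below this point and the V is at most 48 mm wide outside, so fingers astride the barrel pass beside it
- nest (a joint): how far the bright aluminium V-nest is pressed down on its spring, m: 0 = up, 0.010 = down on its stop. Straight down. It carries the weight of the sleeve without sinking; the hand must add about 5 N to start it and 15 N to reach the stop (1 N per mm). Its flanks are nest_c1 (left, +y of the station) and nest_c2 (right)
- oil: grey oil bottle with black cap, 42 mm in diameter, 105 mm tall, standing on the table. Origin: centre of its underside. Not to be disturbed
Mind the look-alikes: they are no part of the job. Leave any yellow look-alike of the part that bears sleeve_mid alone. What is shaped like the station but orange is not meant.

How it is judged:
By the outcome, as a careful person would: the job done as asked, in the order asked, and still so for the second after the job is handed in, while the arm keeps its last pose, push and grip.
It also fails if it takes over 42 s, if anything falls off the work surface, if the arm or the gripper's body presses on something with over 40 N, if the wrist force passes 120 N, or if a joint passes its speed limit or range.

## Working session

There is one attempt and no reset: what is moved stays moved. The work goes in short steps, Python scripts to look and compute and a shell command to move; the robot and the scene stay as the last step left them, time stands still between calls to the robot, and variables do not carry over. Pictures are saved under pics/ and viewed, and the job is handed in when it is done.

```bash
mkdir -p pics; ls
python3 - <<'E'
from workcell import sensors,get_image,camera_model
import cv2
for n in("side","top","wrist"):
    im=get_image(n); cv2.imwrite(f"pics/{n}0.png",im[:,:,::-1]); print(n,camera_model(n))
print(sensors.observe())
E
```

```text
pics
side {'fx': 451.02270042897806, 'fy': 451.02270042897806, 'cx': 323.35719855793195, 'cy': 239.1024041538342, 'position': array([0.12491893, 0.43899637, 0.45359031]), 'attitude': array([-0.27535595, -0.16601439,  0.46870804,  0.82275822])}
top {'fx': 577.4841876086844, 'fy': 577.4841876086844, 'cx': 322.57600866822395, 'cy': 237.74117206308856, 'position': array([ 0.27854405, -0.05516258,  1.17536148]), 'attitude': array([-0.67873791, -0.07159398,  0.07619415,  0.7269    ])}
wrist {'fx': 371.64829954431775, 'fy': 371.64829954431775, 'cx': 319.6093228793451, 'cy': 237.27122234163346, 'mount': array([[ 9.99999960e-01,  2.78206456e-04,  4.81974065e-05,
         1.19349891e-05],
       [ 2.80437132e-04, -9.58806610e-01, -2.84059510e-01,
        -8.02353426e-02],
       [-3.28151977e-05,  2.84059512e-01, -9.58806650e-01,
        -1.80397566e-01],
       [ 0.00000000e+00,  0.00000000e+00,  0.00000000e+00,
         1.00000000e+00]])}
{'time_s': 0.15, 'joint_pos': array([ 1.18050153,  0.61568885, -0.01260833,  1.42451674,  0.0081914 ,
        1.1034046 , -0.0404191 ]), 'qvel': array([ 0.00086933, -0.00191159,  0.00037891, -0.00539747,  0.00162853,
        0.00162079,  0.00218411]), 'joint_efforts': array([ 5.16174241e-04, -4.59352648e+01,  2.09107362e-01, -1.65944481e+01,
       -6.11759280e-02,  1.81189575e-02,  1.61099510e-04]), 'tcp_pos': array([ 0.23104461, -0.60687601,  0.20325737]), 'tool_rot': array([-5.14661325e-04,  8.23376000e-01, -5.67495371e-01, -8.37955243e-04]), 'wrist_force': array([ 0.15758227, -0.1238737 , -0.20356417]), 'wrist_torque': array([-0.01285734, -0.02746488,  0.09426189]), 'opening': 1.000235705593606}
```

View pics/side0.png

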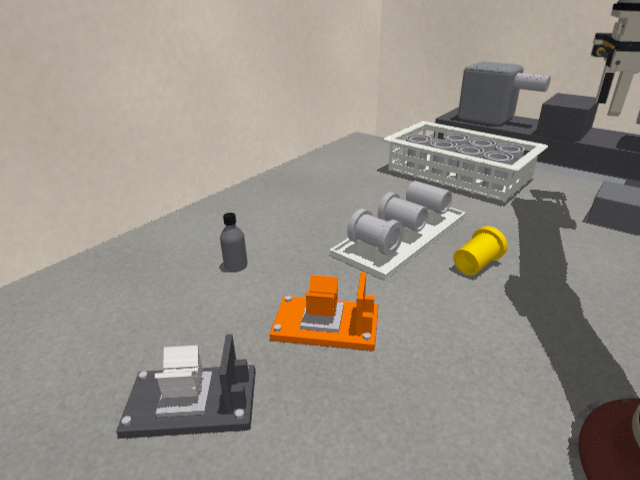

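View pics/top0.png

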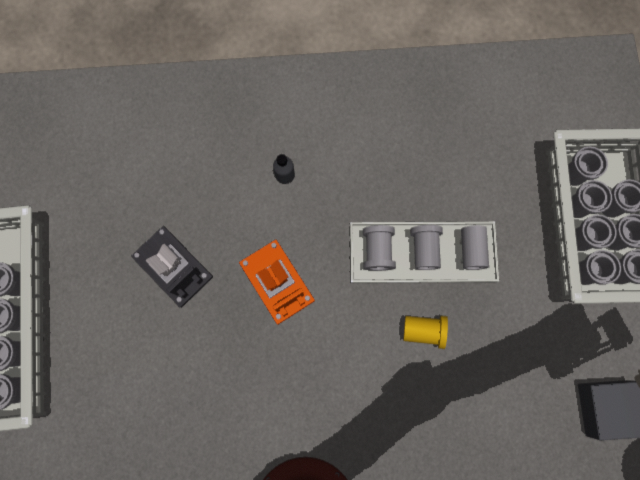

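View pics/wrist0.png

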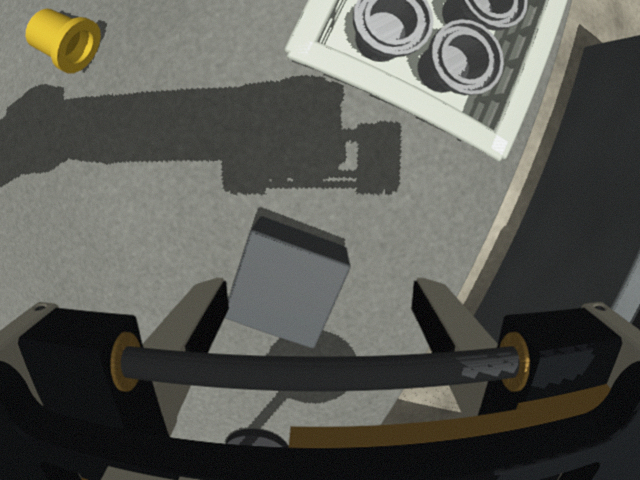

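```bash
cat > h.py <<'E'
import numpy as np,cv2
from scipy.spatial.transform import Rotation as R
from workcell import sensors,get_image,camera_model,models
def q2R(q): return R.from_quat(np.roll(q,-1)).as_matrix()
def ray(cam,uv,st=None):
    c=camera_model(cam); u,v=uv
    if cam!="wrist":
        d=np.array([(u-c['cx'])/c['fx'],-(v-c['cy'])/c['fy'],-1.]); return np.array(c['position']),q2R(c['attitude'])@d
    x,y=(u-c['cx']),(v-c['cy']); r=np.hypot(x,y); th=r/c['fx']
    d=np.array([np.sin(th)*x/max(r,1e-9),-np.sin(th)*y/max(r,1e-9),-np.cos(th)])
    M=c['mount']; T=q2R(st['tool_rot']); return T@M[:3,3]+st['tcp_pos'],T@M[:3,:3]@d
def atz(cam,uv,z,st=None):
    o,d=ray(cam,uv,st); return o+d*(z-o[2])/d[2]
def proj(cam,P,st=None):
    c=camera_model(cam)
    if cam!="wrist":
        p=q2R(c['attitude']).T@(np.array(P)-c['position']); return np.array([c['cx']+c['fx']*p[0]/-p[2],c['cy']-c['fy']*p[1]/-p[2]])
    T=q2R(st['tool_rot']); M=c['mount']; p=M[:3,:3].T@(T.T@(np.array(P)-st['tcp_pos'])-M[:3,3])
    th=np.arctan2(np.hypot(p[0],p[1]),-p[2]); a=np.arctan2(-p[1],p[0]); return np.array([c['cx']+c['fx']*th*np.cos(a),c['cy']+c['fx']*th*np.sin(a)])
def tri(a,b):
    (o1,d1),(o2,d2)=a,b; A=np.stack([d1,-d2],1); t=np.linalg.lstsq(A,o2-o1,rcond=None)[0]
    p=o1+t[0]*d1;q=o2+t[1]*d2; return (p+q)/2,np.linalg.norm(p-q)
S=np.array([640,480])
E
python3 - <<'E'
from h import *
H={'sleeve_mid':.05,'sleeve_collar':.05,'plain_mid':.05,'spool_mid':.05,'rack':0,'station':0,'nest_axis':.09,'oil':0}
for cam in("top","side"):
    get_image(cam)
    for t,z in H.items():
        for r in models.pinpoint(cam,t)[:3]:
            uv=np.array(r['at'])*S; print(cam,t,round(r['confidence'],2),uv.round(1),atz(cam,uv,z).round(4))
for t in('plain_mid','sleeve_mid','spool_mid','station'):
    for r in models.recognise("top",t)[:3]: print(t,round(r['confidence'],2),(np.array(r['rect'])*np.tile(S,2)).round(1))
print(sensors.observe()['time_s'])
E
```

```text
top sleeve_mid 0.88 [424.5 329.3] [ 0.3239 -0.2544  0.05  ]
top sleeve_mid 0.66 [424.  248.3] [ 0.4821 -0.2701  0.05  ]
top sleeve_collar 0.84 [442.2 333.8] [ 0.313  -0.2874  0.05  ]
top sleeve_collar 0.83 [425.3 232.9] [ 0.5131 -0.2759  0.05  ]
top plain_mid 0.82 [476.9 251.6] [ 0.4683 -0.374   0.05  ]
top spool_mid 0.6 [379.3 246.7] [ 0.4914 -0.182   0.05  ]
top rack 0.96 [421.5 251.3] [ 0.4853 -0.2739  0.    ]
top station 0.83 [170.1 266.4] [0.4892 0.2459 0.    ]
top station 0.7 [271.5 282.2] [0.4422 0.0392 0.    ]
top nest_axis 0.93 [156.9 256.7] [0.4936 0.2477 0.09  ]
top nest_axis 0.9 [274.5 270.8] [0.451  0.0252 0.09  ]
top oil 0.81 [286.2 171.6] [ 0.6771 -0.004   0.    ]
side sleeve_mid 0.84 [479.3 252.6] [ 0.3116 -0.2216  0.05  ]
side sleeve_mid 0.77 [399.6 214.7] [ 0.4864 -0.2651  0.05  ]
side sleeve_mid 0.48 [236.2 264.8] [0.6132 0.0448 0.05  ]
side sleeve_collar 0.69 [490.2 242.7] [ 0.3085 -0.2637  0.05  ]
side sleeve_collar 0.59 [391.6 206.4] [ 0.5173 -0.2877  0.05  ]
side plain_mid 0.83 [427.  197.5] [ 0.4787 -0.3669  0.05  ]
side spool_mid 0.82 [376.7 229.8] [ 0.4906 -0.1878  0.05  ]
side rack 0.77 [404.2 234.7] [ 0.4806 -0.2806  0.    ]
side station 0.94 [187.5 404.6] [0.4917 0.2468 0.    ]
side station 0.87 [323.4 325.1] [0.4462 0.0315 0.    ]
side nest_axis 0.77 [324.1 277.4] [0.442  0.0331 0.09  ]
side nest_axis 0.63 [174.3 350.5] [0.4918 0.2466 0.09  ]
side nest_axis 0.39 [428.  198.1] [ 0.4411 -0.2857  0.09  ]
side oil 0.65 [236.2 266.3] [ 6.701e-01 -6.000e-04  0.000e+00]
plain_mid 0.66 [474.6 247.9  26.9  41.6]
sleeve_mid 0.91 [425.7 333.4  44.1  34.1]
sleeve_mid 0.71 [426.  248.5  36.   45. ]
spool_mid 0.82 [380.  246.3  29.7  47.4]
station 0.98 [275.5 284.1  75.9  84.8]
station 0.97 [171.5 266.9  79.5  76.9]
1.25
```

Run:
```python
from h import *
get_image("top")
ms={}
for t,z in(('rack',.007),('station',.007)):
    for r in models.masks_of("top",t)[:2]:
        m=r['region'].astype(np.uint8); 
        pts=np.argwhere(m)[:,::-1]
        W=np.array([atz("top",p,z)[:2] for p in pts]).astype(np.float32)
        print(t,round(r['confidence'],2),cv2.minAreaRect(W*1000))
im=get_image("top")[:,:,::-1]
a=cv2.resize(im[215:295,335:510],None,fx=4.5,fy=4.5,interpolation=cv2.INTER_CUBIC)
b=cv2.resize(im[215:315,120:220],None,fx=5.9,fy=5.9,interpolation=cv2.INTER_CUBIC)
cv2.imwrite("pics/a1.png",a);cv2.imwrite("pics/b1.png",b)
```

```text
Traceback (most recent call last):
  File "h.py", line 13, in atz
    o,d=ray(cam,uv,st); return o+d*(z-o[2])/d[2]
        ~~~^^^^^^^^^^^
  File "h.py", line 6, in ray
    c=camera_model(cam); u,v=uv
ValueError: time passes only in moves, steps and waits
```

```bash
python3 - <<'E'
s=open('h.py').read()
s=s.replace("def q2R","import functools\n_cm=camera_model\n@functools.lru_cache\ndef camera_model(n): return _cm(n)\ndef q2R",1)
open('h.py','w').write(s)
E
python3 - <<'E'
from h import *
im=get_image("top")[:,:,::-1]
for t,z in(('rack',.007),('station',.007)):
    for r in models.masks_of("top",t)[:2]:
        m=r['region'].astype(np.uint8); 
        pts=np.argwhere(m)[:,::-1]
        W=np.array([atz("top",p,z)[:2] for p in pts]).astype(np.float32)
        print(t,round(r['confidence'],2),cv2.minAreaRect(W*1000))
a=cv2.resize(im[215:295,335:510],None,fx=4.5,fy=4.5,interpolation=cv2.INTER_CUBIC)
b=cv2.resize(im[215:315,120:220],None,fx=5.9,fy=5.9,interpolation=cv2.INTER_CUBIC)
cv2.imwrite("pics/a1.png",a);cv2.imwrite("pics/b1.png",b)
E
```

```text
rack 0.67 ((483.7774353027344, -276.08587646484375), (302.2748107910156, 126.55486297607422), 86.56941223144531)
station 0.65 ((443.5169677734375, 28.974666595458984), (152.47463989257812, 90.00591278076172), 28.42780303955078)
station 0.58 ((488.8420104980469, 241.3057098388672), (152.53189086914062, 90.57440948486328), 41.17064666748047)
```

View pics/a1.png

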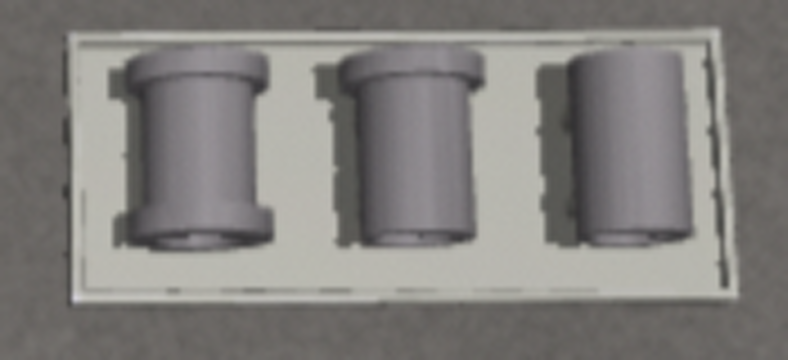

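View pics/b1.png

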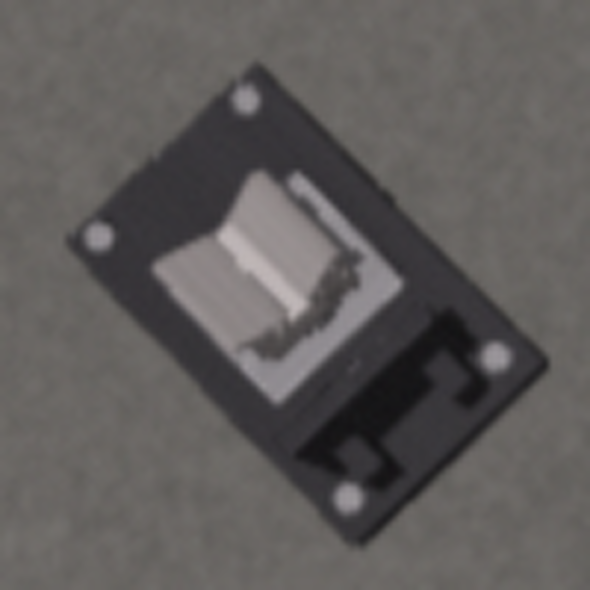

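```bash
cat > plan.py <<'E'
from h import *
def plan(x,y,z,yaw,n=None):
    s=sensors.observe(); T=q2R(s['tool_rot']); y0=np.degrees(np.arctan2(T[1,0],T[0,0]))
    dy=yaw-y0; d=np.array([x,y,z])-s['tcp_pos']
    print('t',s['time_s'],'pos',s['tcp_pos'].round(4),'yaw',round(y0,2),'d',d.round(4),'dyaw',round(dy,2),'F',s['wrist_force'].round(2),'open',s['opening'])
    if n:
        rows=[]
        for i in range(n):
            a=np.radians(y0+dy*i/n); X=np.array([np.cos(a),np.sin(a),0]);Z=np.array([0,0,-1.]);Y=np.cross(Z,X)
            D=d/n/.03; rows.append([round(float(D@X),2),round(float(D@Y),2),round(float(D@Z),2),round(-dy/n/8,2)])
        print(rows)
E
python3 -c "
from plan import *
plan(.484,-.275,.2,86.6,20)"
```

```text
t 1.5 pos [ 0.2313 -0.6074  0.2041] yaw -69.15 d [ 0.2527  0.3324 -0.0041] dyaw 155.75 F [-0.98 -0.24  0.69] open 0.9978230828236049
[[-0.37, -0.59, 0.01, np.float64(-0.97)], [-0.28, -0.64, 0.01, np.float64(-0.97)], [-0.2, -0.67, 0.01, np.float64(-0.97)], [-0.1, -0.69, 0.01, np.float64(-0.97)], [-0.01, -0.7, 0.01, np.float64(-0.97)], [0.09, -0.69, 0.01, np.float64(-0.97)], [0.18, -0.67, 0.01, np.float64(-0.97)], [0.27, -0.64, 0.01, np.float64(-0.97)], [0.35, -0.6, 0.01, np.float64(-0.97)], [0.43, -0.55, 0.01, np.float64(-0.97)], [0.5, -0.48, 0.01, np.float64(-0.97)], [0.56, -0.41, 0.01, np.float64(-0.97)], [0.61, -0.33, 0.01, np.float64(-0.97)], [0.65, -0.25, 0.01, np.float64(-0.97)], [0.68, -0.16, 0.01, np.float64(-0.97)], [0.69, -0.06, 0.01, np.float64(-0.97)], [0.7, 0.03, 0.01, np.float64(-0.97)], [0.68, 0.13, 0.01, np.float64(-0.97)], [0.66, 0.22, 0.01, np.float64(-0.97)], [0.63, 0.31, 0.01, np.float64(-0.97)]]
```

```bash
python3 -m crank '[[[-0.4,-0.6,0,-1],[-0.3,-0.65,0,-1],[-0.2,-0.7,0,-1],[-0.1,-0.7,0,-1],[0,-0.7,0,-1],[0.1,-0.7,0,-1],[0.2,-0.7,0,-1],[0.3,-0.65,0,-1],[0.35,-0.6,0,-1],[0.45,-0.55,0,-1]]]' 78 10; python3 -c "
from plan import *
plan(.484,-.275,.2,86.6,10)"
```

```text
time_s: 2.5
tcp_pos: [0.356, -0.4315, 0.2039]
tool_rot: [0.003, 0.993, 0.118, -0.002]
wrist_force: [-0.3, 0.3, 0.6]
opening: 0.777
t 2.5 pos [ 0.356  -0.4315  0.2039] yaw 13.57 d [ 0.128   0.1565 -0.0039] dyaw 73.03 F [-0.35  0.33  0.6 ] open 0.7771612175090149
[[0.54, -0.41, 0.01, np.float64(-0.91)], [0.58, -0.34, 0.01, np.float64(-0.91)], [0.62, -0.26, 0.01, np.float64(-0.91)], [0.65, -0.18, 0.01, np.float64(-0.91)], [0.67, -0.09, 0.01, np.float64(-0.91)], [0.67, -0.01, 0.01, np.float64(-0.91)], [0.67, 0.08, 0.01, np.float64(-0.91)], [0.65, 0.16, 0.01, np.float64(-0.91)], [0.63, 0.24, 0.01, np.float64(-0.91)], [0.59, 0.32, 0.01, np.float64(-0.91)]]
```

```bash
python3 -m crank '[[[0.55,-0.4,0,-0.9],[0.6,-0.35,0,-0.9],[0.6,-0.25,0,-0.9],[0.65,-0.2,0,-0.9],[0.65,-0.1,0,-0.9],[0.65,0,0,-0.9],[0.65,0.1,0,-0.9],[0.65,0.15,0,-0.9],[0.6,0.25,0,-0.9],[0.6,0.3,0,-0.9],[0,0,0,0]]]'
python3 - <<'E'
from plan import *
plan(.484,-.275,.2,86.6)
s=sensors.observe(); im=get_image("wrist")
cv2.imwrite("pics/w2.png",im[:,:,::-1])
for t in('sleeve_mid','sleeve_collar','plain_mid','spool_mid'):
    for r in models.pinpoint("wrist",t)[:2]:
        uv=np.array(r['at'])*S; print(t,round(r['confidence'],2),uv.round(1),atz("wrist",uv,.05,s).round(4))
E
```

```text
time_s: 3.6
tcp_pos: [0.4857, -0.2674, 0.2046]
tool_rot: [0.003, 0.715, 0.699, -0.003]
wrist_force: [-0.8, 0.3, 0.9]
opening: 0.781
t 3.6 pos [ 0.4857 -0.2674  0.2046] yaw 88.69 d [-0.0017 -0.0076 -0.0046] dyaw -2.09 F [-0.83  0.28  0.86] open 0.781440303397217
sleeve_mid 0.94 [330.3  47.3] [ 0.3319 -0.2554  0.05  ]
sleeve_collar 0.91 [290.8  35. ] [ 0.319  -0.2901  0.05  ]
sleeve_collar 0.88 [312.8 250.4] [ 0.5198 -0.2756  0.05  ]
plain_mid 0.91 [213.4 207.8] [ 0.4757 -0.3689  0.05  ]
```

View pics/w2.png

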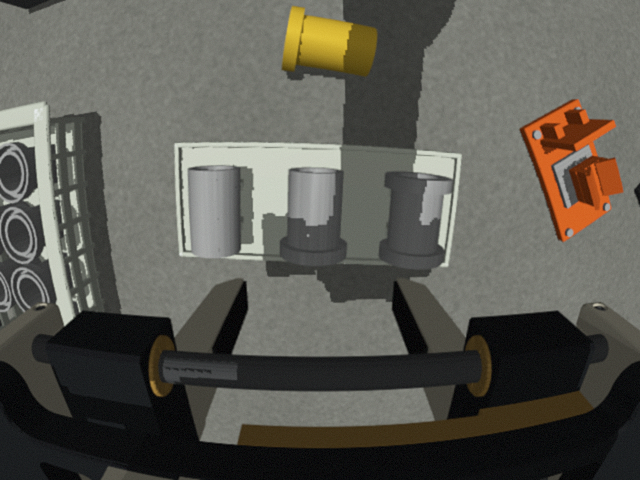

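```bash
cat > ov.py <<'E'
from plan import *
def sleeve_pts(c,yaw):
    a=np.radians(yaw); X=np.array([np.cos(a),np.sin(a),0]);Y=np.array([-np.sin(a),np.cos(a),0]);Z=np.array([0,0,1.])
    return [[np.array(c)+X*x+r*(Y*np.cos(t)+Z*np.sin(t)) for t in np.linspace(0,2*np.pi,60)] for x,r in((-.04,.025),(.028,.025),(.028,.032),(.04,.032))]
E
python3 - <<'E'
from ov import *
s=sensors.observe(); im=cv2.imread("pics/w2.png")
im=cv2.resize(im[130:290,160:480],None,fx=2.5,fy=2.5)
for c in sleeve_pts((.486,-.2745,.05),-3.4):
    for P in c:
        u=(proj("wrist",P,s)-[160,130]+.5)*2.5; cv2.circle(im,tuple(u.astype(int)),1,(0,0,255),-1)
cv2.imwrite("pics/w3.png",im)
E
```

```text
(no output)
```

View pics/w3.png

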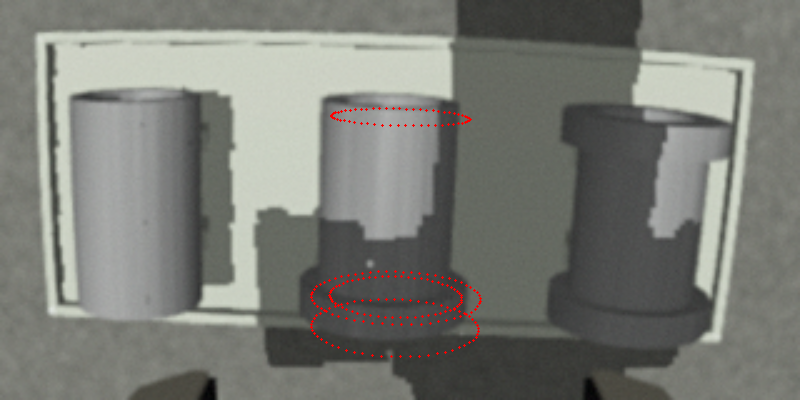

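Run:
```python
from ov import *
s=sensors.observe(); im=cv2.imread("pics/w2.png")
im=cv2.resize(im[130:290,160:480],None,fx=2.5,fy=2.5)
for c in sleeve_pts((.4805,-.2785,.05),-3.4):
    for P in c:
        u=(proj("wrist",P,s)-[160,130]+.5)*2.5; cv2.circle(im,tuple(u.astype(int)),1,(0,0,255),-1)
cv2.imwrite("pics/w4.png",im)
plan(.4805,-.2785,.12,86.6,5)
im=get_image("top")[:,:,::-1]
```

```text
t 3.85 pos [ 0.483  -0.2721  0.204 ] yaw 88.17 d [-0.0025 -0.0064 -0.084 ] dyaw -1.57 F [ 0.21 -0.66  0.07] open 0.7783459817650936
[[-0.04, -0.02, 0.56, np.float64(0.04)], [-0.04, -0.01, 0.56, np.float64(0.04)], [-0.04, -0.01, 0.56, np.float64(0.04)], [-0.04, -0.01, 0.56, np.float64(0.04)], [-0.04, -0.01, 0.56, np.float64(0.04)]]
```

View pics/w4.png

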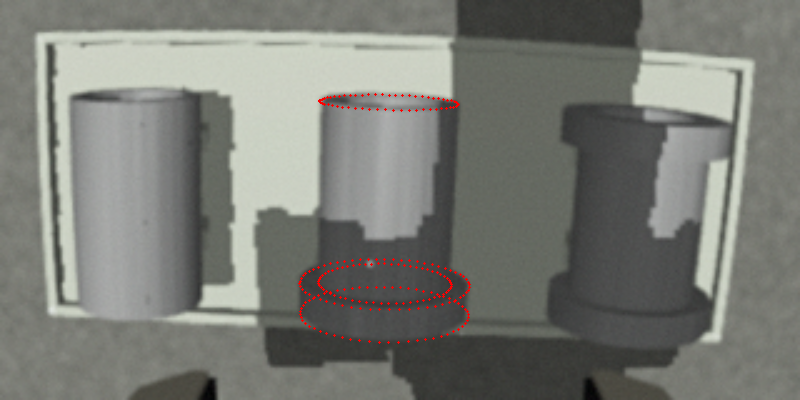

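Run:
```python
from ov import *
s=sensors.observe(); im=get_image("wrist")[:,:,::-1]
print(abs(s['qvel']).max())
cv2.imwrite("pics/w5.png",im)
im=cv2.resize(im[130:290,160:480],None,fx=2.5,fy=2.5)
for c in sleeve_pts((.483,-.275,.05),-3.4):
    for P in c:
        u=(proj("wrist",P,s)-[160,130]+.5)*2.5; cv2.circle(im,tuple(u.astype(int)),1,(0,0,255),-1)
cv2.imwrite("pics/w6.png",im)
plan(.483,-.275,.12,86.6,5)
```

```text
0.01000775230107999
t 3.95 pos [ 0.4832 -0.2717  0.2041] yaw 88.23 d [-0.0002 -0.0033 -0.0841] dyaw -1.63 F [-0.    0.16  0.39] open 0.7825076662437098
[[-0.02, -0.0, 0.56, np.float64(0.04)], [-0.02, -0.0, 0.56, np.float64(0.04)], [-0.02, -0.0, 0.56, np.float64(0.04)], [-0.02, -0.0, 0.56, np.float64(0.04)], [-0.02, -0.0, 0.56, np.float64(0.04)]]
```

View pics/w6.png

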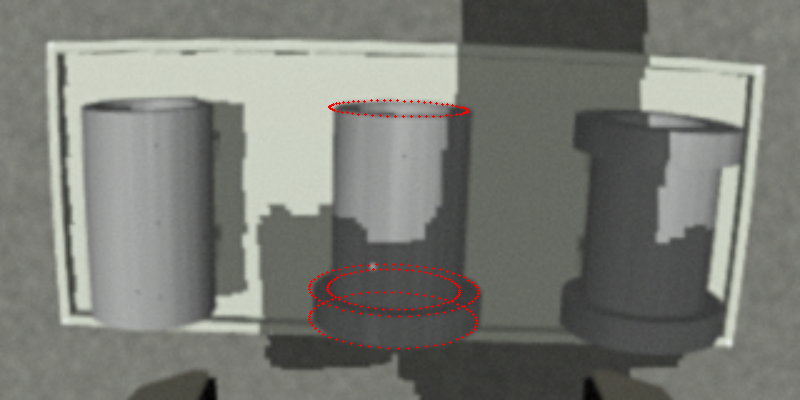

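```bash
python3 -m crank '[[[-0.1,0,0.5,0.15],[0,0,0.8,0],[0,0,0.8,0],[0,0,0.5,0],[0,0,0,0],[0,0,0,0]]]' ; python3 -c "
from plan import *
plan(.483,-.2747,.05,87,1)"
```

```text
time_s: 4.55
tcp_pos: [0.4821, -0.2807, 0.1252]
tool_rot: [0.006, 0.729, 0.684, -0.005]
wrist_force: [-0.1, 0.1, -0.1]
opening: 0.78
t 4.55 pos [ 0.4821 -0.2807  0.1252] yaw 86.33 d [ 0.0009  0.006  -0.0752] dyaw 0.67 F [-0.15  0.14 -0.06] open 0.7803703978755027
[[0.2, 0.02, 2.51, np.float64(-0.08)]]
```

```bash
python3 -m crank '[[[0.2,0,0,-0.1],[0,0,0,0]]]'
python3 - <<'E'
from ov import *
plan(.483,-.2747,.05,87,1)
s=sensors.observe(); print(q2R(s['tool_rot'])[:,2].round(4))
im=get_image("wrist")[:,:,::-1].copy()
for c in sleeve_pts((.483,-.2747,.05),-3):
    for P in c:
        u=proj("wrist",P,s); cv2.circle(im,tuple(u.astype(int)),0,(0,0,255),-1)
cv2.imwrite("pics/w7.png",im)
E
```

```text
time_s: 4.75
tcp_pos: [0.4833, -0.2748, 0.1267]
tool_rot: [0.007, 0.725, 0.689, -0.005]
wrist_force: [0.4, -0.4, 0.5]
opening: 0.783
t 4.75 pos [ 0.4833 -0.2748  0.1267] yaw 87.12 d [-0.0003  0.0001 -0.0767] dyaw -0.12 F [ 0.44 -0.42  0.53] open 0.7830381931184194
[[0.0, -0.01, 2.56, np.float64(0.01)]]
[ 0.0027 -0.0169 -0.9999]
```

View pics/w7.png

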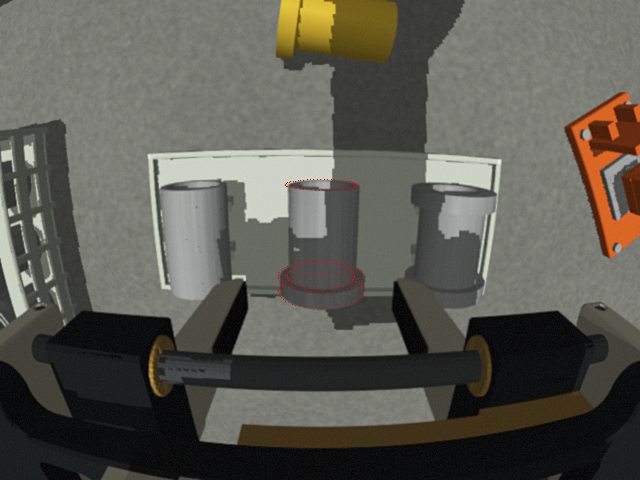

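```bash
python3 -m crank '[[[0.02,0,0.7,0],[0.02,0,0.7,0],[0,0,0.6,0],[0,0,0.4,0],[0,0,0,0],[0,0,0,0]]]'
python3 - <<'E'
from ov import *
plan(.483,-.2747,.05,87,1)
s=sensors.observe(); print(q2R(s['tool_rot'])[:,2].round(4))
im=get_image("wrist")[:,:,::-1].copy()
cv2.imwrite("pics/w8.png",im)
E
```

```text
time_s: 5.4
tcp_pos: [0.4879, -0.2774, 0.0573]
tool_rot: [0.013, 0.725, 0.689, -0.004]
wrist_force: [-0.3, 0.7, -0.4]
opening: 0.779
t 5.4 pos [ 0.4879 -0.2774  0.0573] yaw 87.02 d [-0.0049  0.0027 -0.0073] dyaw -0.02 F [-0.26  0.66 -0.4 ] open 0.7791754930206415
[[0.08, -0.17, 0.24, np.float64(0.0)]]
[ 0.0124 -0.0233 -0.9997]
```

View pics/w8.png

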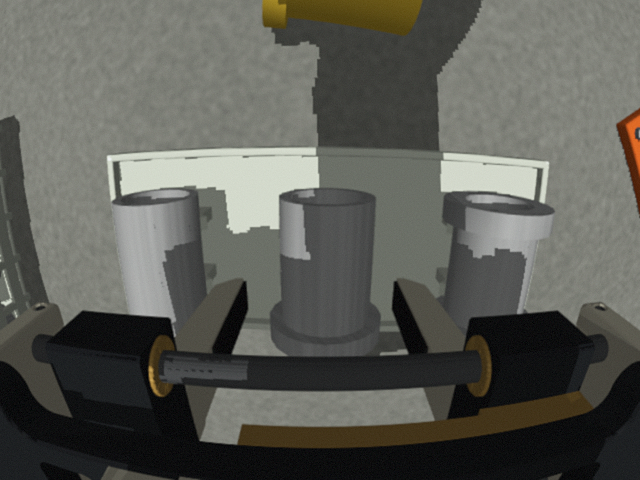

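```bash
python3 -m crank '[[[0.1,-0.15,0.2,0],[0,0,0,0]]]'
python3 - <<'E'
from ov import *
plan(.483,-.2747,.05,87,1)
s=sensors.observe(); print(q2R(s['tool_rot'])[:,2].round(4))
E
```

```text
time_s: 5.65
tcp_pos: [0.4841, -0.2745, 0.0523]
tool_rot: [0.014, 0.725, 0.688, -0.003]
wrist_force: [-1.0, 0.3, 0.6]
opening: 0.779
t 5.65 pos [ 0.4841 -0.2745  0.0523] yaw 86.99 d [-0.0011 -0.0002 -0.0023] dyaw 0.01 F [-1.02  0.25  0.59] open 0.778986757538832
[[-0.01, -0.04, 0.08, np.float64(-0.0)]]
[ 0.0149 -0.0246 -0.9996]
```

```bash
python3 -m crank '[[[0,0,0.05,0],[0,0,0,0],[0,0,0,0],[0,0,0,0],[0,0,0,0],[0,0,0,0]]]' 20 50
python3 - <<'E'
from ov import *
plan(.483,-.2747,.20,87,1)
E
```

```text
time_s: 6.25
tcp_pos: [0.4853, -0.2741, 0.0532]
tool_rot: [0.015, 0.725, 0.688, -0.003]
wrist_force: [-6.7, 1.6, 23.4]
opening: 0.327
t 6.25 pos [ 0.4853 -0.2741  0.0532] yaw 86.98 d [-0.0023 -0.0006  0.1468] dyaw 0.02 F [-6.66  1.59 23.43] open 0.32742264839521495
[[-0.03, -0.07, -4.89, np.float64(-0.0)]]
```

Run:
```python
from ov import *
s=sensors.observe();im=get_image("wrist")[:,:,::-1].copy()
cv2.imwrite("pics/w9.png",im)
im=get_image("side")[:,:,::-1].copy()
cv2.imwrite("pics/s9.png",cv2.resize(im[150:300,300:520],None,fx=3.5,fy=3.5))
im=get_image("top")[:,:,::-1].copy()
cv2.imwrite("pics/t9.png",cv2.resize(im[180:320,330:520],None,fx=3.5,fy=3.5))
s=sensors.observe();print(s['opening'],s['wrist_force'],s['tcp_pos'])
```

```text
0.2345388184167233 [-7.75034908  2.68286466 35.14521682] [ 0.48648588 -0.27410186  0.05684692]
```

View pics/w9.png

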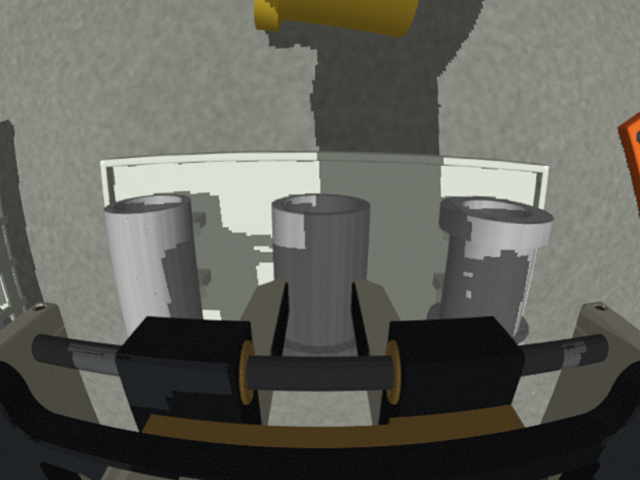

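View pics/s9.png

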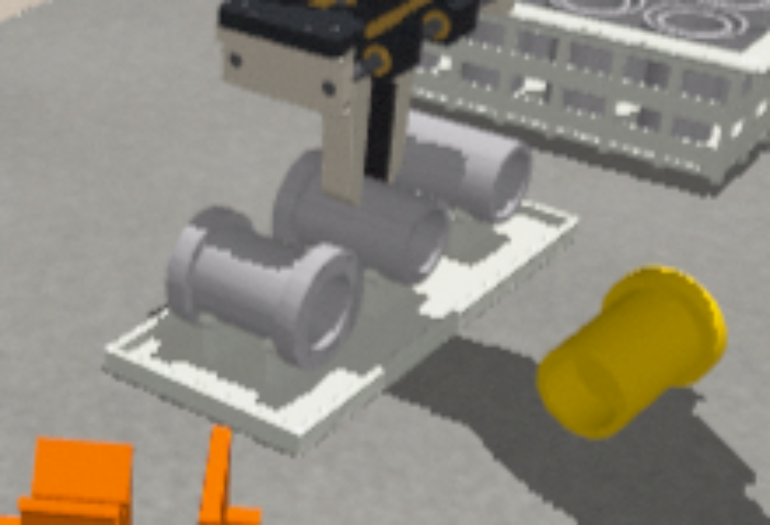

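View pics/t9.png

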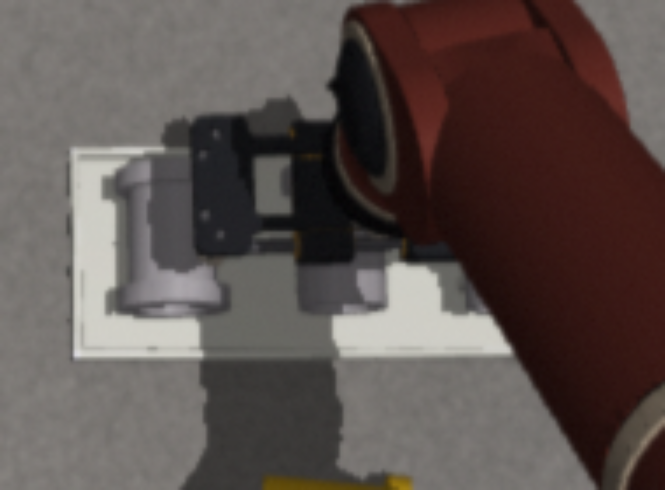

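```bash
python3 -m crank '[[[0,0,0,0],[0,0,0,0],[0,0,0,0]]]' 78 10
python3 - <<'E'
from ov import *
plan(.483,-.2747,.20,87,1)
s=sensors.observe()
T=q2R(s['tool_rot'])
for dz in(-.02,0,.019):
  for x in (-.042,.042):
    P=s['tcp_pos']+T@np.array([x,0,dz]); print(dz,x,P.round(3),proj("side",P).round(1),proj("wrist",P,s).round(1))
im=get_image("side")[:,:,::-1].copy()
cv2.imwrite("pics/s10.png",cv2.resize(im[130:280,310:530],None,fx=3.5,fy=3.5))
im=get_image("wrist")[:,:,::-1].copy()
cv2.imwrite("pics/w10.png",im)
E
```

```text
time_s: 6.7
tcp_pos: [0.488, -0.2746, 0.0598]
tool_rot: [0.02, 0.725, 0.688, -0.003]
wrist_force: [-0.0, -0.8, -1.2]
opening: 0.44
t 6.7 pos [ 0.488  -0.2746  0.0598] yaw 87.0 d [-5.000e-03 -1.000e-04  1.402e-01] dyaw -0.0 F [-0.04 -0.8  -1.17] open 0.4397247188129353
[[-0.01, -0.17, -4.67, np.float64(0.0)]]
-0.02 -0.042 [ 0.485 -0.316  0.081] [413.9 191.3] [232.6 297.8]
-0.02 0.042 [ 0.49  -0.232  0.079] [390.3 207.2] [405.1 297.8]
0 -0.042 [ 0.486 -0.316  0.061] [412.9 200.3] [240.5 281.7]
0 0.042 [ 0.49  -0.233  0.059] [389.7 216.5] [397.3 281.6]
0.019 -0.042 [ 0.486 -0.317  0.042] [412.1 208.6] [246.9 268.8]
0.019 0.042 [ 0.491 -0.233  0.04 ] [389.  225.2] [391.  268.8]
```

View pics/s10.png

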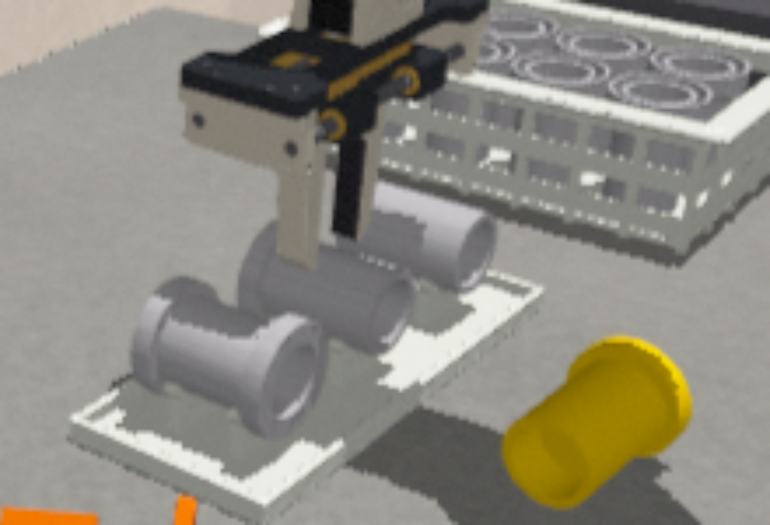

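View pics/w10.png

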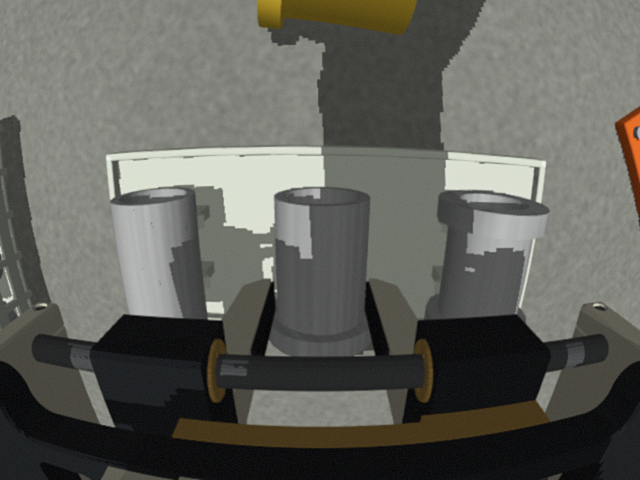

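```bash
python3 -m crank '[[[0,-0.15,0,0],[0,0,0,0]]]' 78 10
python3 - <<'E'
from ov import *
plan(.483,-.2747,.04,87,1)
s=sensors.observe()
print(q2R(s['tool_rot'])[:,2].round(4), s['joint_pos'].round(3))
T=q2R(s['tool_rot'])
im=get_image("side")[:,:,::-1].copy()
cv2.imwrite("pics/s11.png",cv2.resize(im[130:280,310:530],None,fx=3.5,fy=3.5))
for dz in(-.03,-.02,-.01,0,.019):
    P=s['tcp_pos']+T@np.array([.046,0,dz]); print(dz,((proj("side",P)-[310,130])*3.5).round(1))
E
```

```text
time_s: 7.0
tcp_pos: [0.4821, -0.2742, 0.058]
tool_rot: [0.018, 0.725, 0.688, -0.003]
wrist_force: [0.5, -0.1, -0.3]
opening: 0.696
t 7.0 pos [ 0.4821 -0.2742  0.058 ] yaw 86.99 d [ 0.0009 -0.0005 -0.018 ] dyaw 0.01 F [ 0.53 -0.07 -0.32] open 0.6959692993857733
[[-0.02, 0.03, 0.6, np.float64(-0.0)]]
[ 0.0204 -0.0303 -0.9993] [ 0.857  0.72  -0.62   1.876  0.652  0.724  1.376]
-0.03 [287.3 262.4]
-0.02 [286.1 279.1]
-0.01 [284.9 295.6]
0 [283.7 311.9]
0.019 [281.5 342.3]
```

View pics/s11.png

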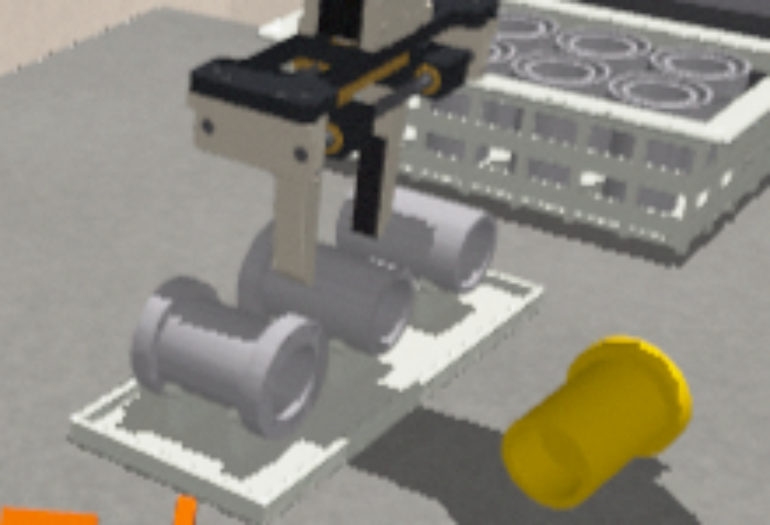

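```bash
python3 -m crank '[[[0,0,0.6,0],[0,0,0.6,0],[0,0,0,0],[0,0,0,0]]]' 78 10
python3 - <<'E'
from ov import *
plan(.4835,-.2757,.018,87,1)
s=sensors.observe()
print(q2R(s['tool_rot'])[:,2].round(4), s['joint_pos'].round(3))
im=get_image("side")[:,:,::-1].copy()
cv2.imwrite("pics/s12.png",cv2.resize(im[130:280,310:530],None,fx=3.5,fy=3.5))
im=get_image("wrist")[:,:,::-1].copy()
cv2.imwrite("pics/w12.png",im)
E
```

```text
time_s: 7.45
tcp_pos: [0.4838, -0.2756, 0.0212]
tool_rot: [0.019, 0.725, 0.688, -0.002]
wrist_force: [0.3, -0.2, -0.2]
opening: 0.781
t 7.45 pos [ 0.4838 -0.2756  0.0212] yaw 86.96 d [-0.0003 -0.0001 -0.0032] dyaw 0.04 F [ 0.28 -0.21 -0.22] open 0.781383284078432
[[-0.01, -0.01, 0.11, np.float64(-0.0)]]
[ 0.0221 -0.0301 -0.9993] [ 0.826  0.773 -0.57   1.894  0.708  0.652  1.33 ]
```

View pics/s12.png

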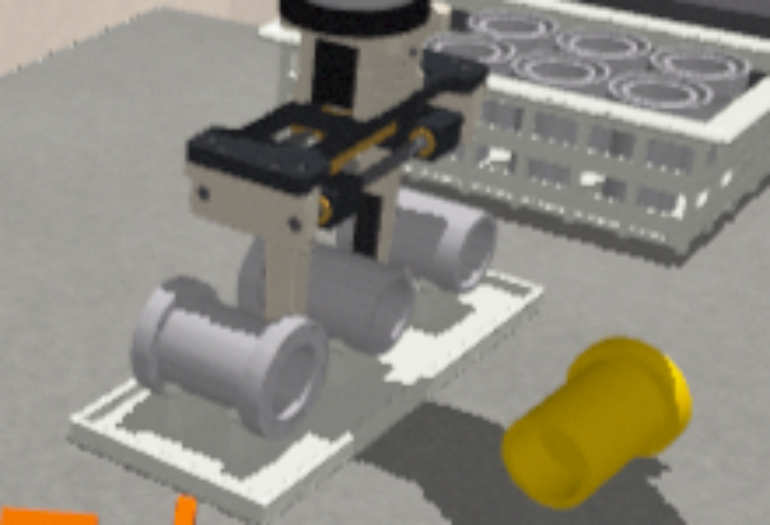

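View pics/w12.png

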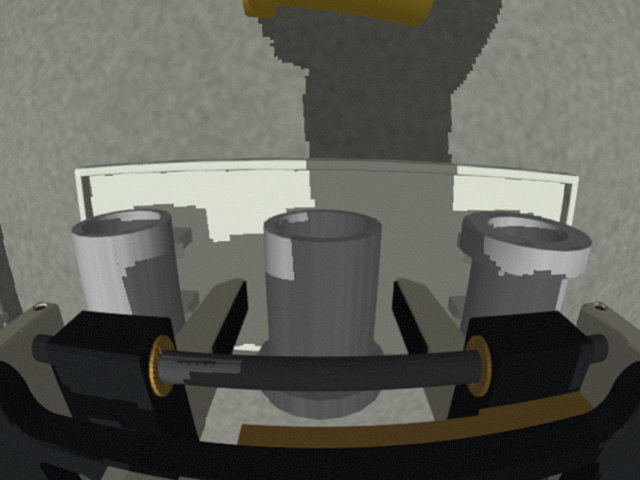

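```bash
python3 -m crank '[[[0,0,0.1,0],[0,0,0,0],[0,0,0,0],[0,0,0,0],[0,0,0,0]]]' 30 50
python3 - <<'E'
from ov import *
plan(.4835,-.2757,.018,87,1)
s=sensors.observe()
print(q2R(s['tool_rot'])[:,2].round(4))
E
```

```text
time_s: 8.05
tcp_pos: [0.4851, -0.275, 0.0201]
tool_rot: [0.02, 0.725, 0.688, -0.001]
wrist_force: [0.3, -0.7, -1.0]
opening: 0.527
t 8.05 pos [ 0.4851 -0.275   0.0201] yaw 86.98 d [-0.0016 -0.0007 -0.0021] dyaw 0.02 F [ 0.33 -0.67 -1.04] open 0.5268023744263993
[[-0.03, -0.05, 0.07, np.float64(-0.0)]]
[ 0.0256 -0.0303 -0.9992]
```

```bash
python3 -m crank '[[[0,0,-0.3,0],[0,0,-0.5,0],[0,0,-0.7,0],[0,0,-0.8,0],[0,0,-0.8,0],[0,0,-0.8,0],[0,0,-0.7,0],[0,0,-0.5,0],[0,0,0,0]]]' - 55
python3 - <<'E'
from ov import *
plan(.49,.246,.17,-48.8+0,20)
s=sensors.observe()
print(q2R(s['tool_rot'])[:,2].round(4))
im=get_image("side")[:,:,::-1].copy()
cv2.imwrite("pics/s13.png",im)
im=get_image("wrist")[:,:,::-1].copy()
cv2.imwrite("pics/w13.png",im)
E
```

```text
time_s: 8.95
tcp_pos: [0.4731, -0.2717, 0.1765]
tool_rot: [0.013, 0.726, 0.688, -0.007]
wrist_force: [1.1, 0.4, -3.6]
opening: 0.524
t 8.95 pos [ 0.4731 -0.2717  0.1765] yaw 86.93 d [ 0.0169  0.5177 -0.0065] dyaw -135.73 F [ 1.15  0.44 -3.58] open 0.5238999166569364
[[0.86, -0.02, 0.01, np.float64(0.85)], [0.85, -0.12, 0.01, np.float64(0.85)], [0.83, -0.22, 0.01, np.float64(0.85)], [0.8, -0.32, 0.01, np.float64(0.85)], [0.76, -0.41, 0.01, np.float64(0.85)], [0.71, -0.5, 0.01, np.float64(0.85)], [0.64, -0.58, 0.01, np.float64(0.85)], [0.57, -0.65, 0.01, np.float64(0.85)], [0.49, -0.71, 0.01, np.float64(0.85)], [0.4, -0.76, 0.01, np.float64(0.85)], [0.31, -0.81, 0.01, np.float64(0.85)], [0.21, -0.84, 0.01, np.float64(0.85)], [0.11, -0.86, 0.01, np.float64(0.85)], [0.01, -0.86, 0.01, np.float64(0.85)], [-0.09, -0.86, 0.01, np.float64(0.85)], [-0.19, -0.84, 0.01, np.float64(0.85)], [-0.29, -0.81, 0.01, np.float64(0.85)], [-0.39, -0.77, 0.01, np.float64(0.85)], [-0.47, -0.72, 0.01, np.float64(0.85)], [-0.56, -0.66, 0.01, np.float64(0.85)]]
[ 0.0072 -0.0289 -0.9996]
```

View pics/s13.png

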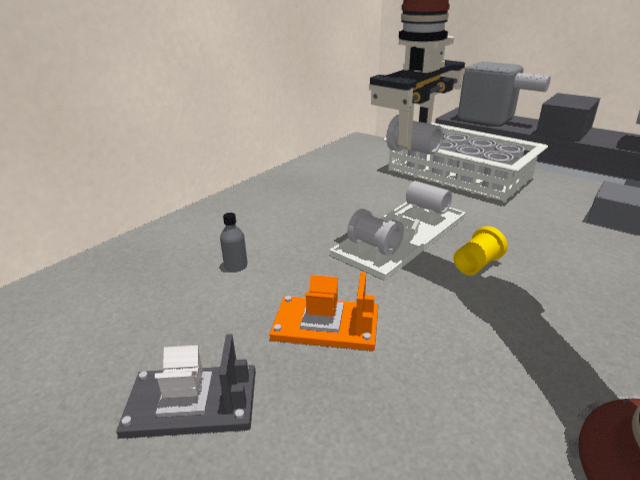

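View pics/w13.png

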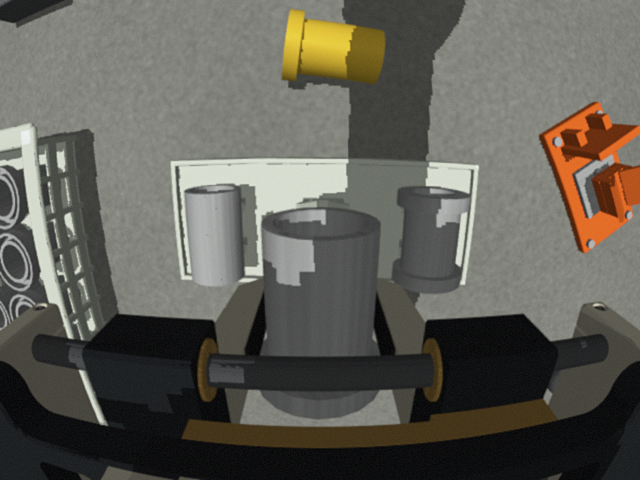

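```bash
python3 -m crank '[[[0.5,0,0,0.6],[0.85,-0.1,0,0.9],[0.85,-0.2,0,0.9],[0.8,-0.3,0,0.9],[0.75,-0.4,0,0.9],[0.7,-0.5,0,0.9],[0.65,-0.6,0,0.9],[0.55,-0.65,0,0.9],[0.5,-0.7,0,0.9],[0.4,-0.75,0,0.9]]]' ; python3 -c "
from plan import *
plan(.49,.246,.175,-48.8,11)"
```

```text
time_s: 10.05
tcp_pos: [0.4739, -0.0225, 0.1527]
tool_rot: [0.01, 0.993, 0.12, -0.016]
wrist_force: [-0.1, 0.2, -3.6]
opening: 0.524
t 10.05 pos [ 0.4739 -0.0225  0.1527] yaw 13.8 d [0.0161 0.2685 0.0223] dyaw -62.6 F [-0.12  0.21 -3.63] open 0.5244213700267594
[[0.24, -0.78, -0.07, np.float64(0.71)], [0.16, -0.8, -0.07, np.float64(0.71)], [0.08, -0.81, -0.07, np.float64(0.71)], [0.0, -0.82, -0.07, np.float64(0.71)], [-0.08, -0.81, -0.07, np.float64(0.71)], [-0.16, -0.8, -0.07, np.float64(0.71)], [-0.24, -0.78, -0.07, np.float64(0.71)], [-0.31, -0.75, -0.07, np.float64(0.71)], [-0.39, -0.72, -0.07, np.float64(0.71)], [-0.46, -0.68, -0.07, np.float64(0.71)], [-0.52, -0.63, -0.07, np.float64(0.71)]]
```

```bash
python3 -m crank '[[[0.25,-0.8,-0.2,0.7],[0.15,-0.8,-0.2,0.7],[0.1,-0.8,-0.2,0.7],[0,-0.8,-0.2,0.7],[-0.1,-0.8,-0.2,0.7],[-0.15,-0.8,-0.2,0.7],[-0.25,-0.8,-0.2,0.7],[-0.3,-0.75,-0.2,0.7],[-0.4,-0.7,-0.15,0.7],[-0.3,-0.5,-0.1,0.7],[0,0,0,0]]]'
python3 - <<'E'
from plan import *
plan(.49,.246,.17,-48.8,1)
s=sensors.observe()
print(q2R(s['tool_rot'])[:,2].round(4),abs(s['qvel']).max())
im=get_image("side")[:,:,::-1].copy()
cv2.imwrite("pics/s14.png",im)
s=sensors.observe()
plan(.49,.246,.17,-48.8,1)
im=get_image("wrist")[:,:,::-1].copy()
cv2.imwrite("pics/w14.png",im)
for P in((.49,.246,.09),(.4905,.2455,.075)): print(proj("wrist",P,s),proj("side",P))
E
```

```text
time_s: 11.15
tcp_pos: [0.4801, 0.2281, 0.1868]
tool_rot: [0.025, 0.927, -0.373, -0.023]
wrist_force: [0.2, 0.5, -4.9]
opening: 0.529
t 11.15 pos [0.4801 0.2281 0.1868] yaw -43.91 d [ 0.0099  0.0179 -0.0168] dyaw -4.89 F [ 0.22  0.51 -4.9 ] open 0.5288553821296239
[[-0.18, -0.66, 0.56, np.float64(0.61)]]
[-0.0608 -0.0302 -0.9977] 0.04781180930219896
t 11.2 pos [0.4796 0.2259 0.1864] yaw -43.91 d [ 0.0104  0.0201 -0.0164] dyaw -4.89 F [ 0.42  0.39 -4.16] open 0.5275524241699526
[[-0.22, -0.72, 0.55, np.float64(0.61)]]
[313.29637688 199.71513592] [175.69069745 350.87254434]
[314.92140188 194.98728714] [178.1451903  360.08035175]
```

View pics/s14.png

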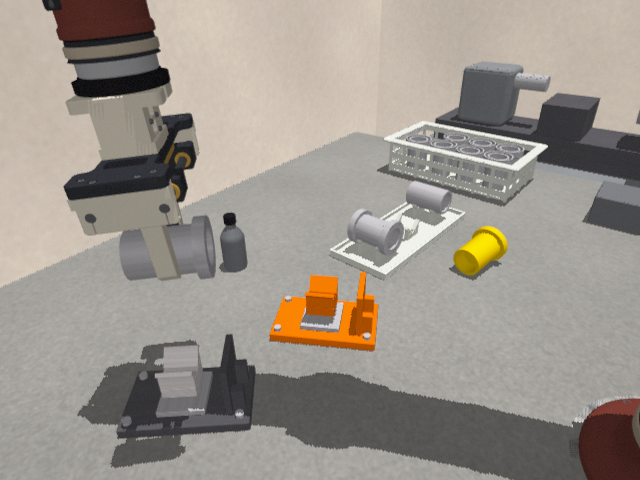

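View pics/w14.png

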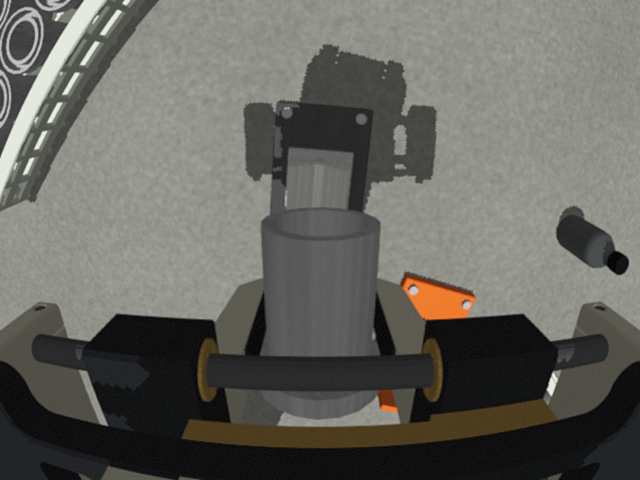

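Run:
```python
from ov import *
s=sensors.observe()
def draw(im,cam,off,f,C,yaw):
    a=np.radians(yaw);X=np.array([np.cos(a),np.sin(a),0]);Y=np.array([-np.sin(a),np.cos(a),0]);Z=np.array([0,0,1.])
    def L(pts,col):
        uv=[((proj(cam,np.array(C)+X*p[0]+Y*p[1]+Z*p[2])-off+.5)*f).astype(int) for p in pts]
        cv2.polylines(im,[np.array(uv)],False,col,1)
    L([(-.075,-.045,.014),(.075,-.045,.014),(.075,.045,.014),(-.075,.045,.014),(-.075,-.045,.014)],(0,255,255))
    for x in(-.02,.02): L([(x,-.024,.075),(x,-.015,.075),(x,0,.055),(x,.015,.075),(x,.024,.075)],(0,0,255))
    L([(-.02,-.024,.079),(.02,-.024,.079)],(0,0,255));L([(-.02,.024,.079),(.02,.024,.079)],(0,0,255))
    for h in (.08,.094): L([(.052,-.032,h),(.052,.032,h)],(0,255,0))
    L([(.052,-.032,.014),(.052,.032,.014)],(0,255,0))
C=(.4905,.2458,0)
for cam,fn,off,wh in(("top","top0",(120,215),(100,100)),("side","s14",(105,320),(170,125))):
    im=cv2.imread(f"pics/{fn}.png"); f=560/max(wh)
    im=cv2.resize(im[off[1]:off[1]+wh[1],off[0]:off[0]+wh[0]],None,fx=f,fy=f,interpolation=cv2.INTER_CUBIC)
    draw(im,cam,np.array(off),f,C,-138.8); cv2.imwrite(f"pics/ov_{cam}.png",im)
```

```text
(no output)
```

View pics/ov_top.png

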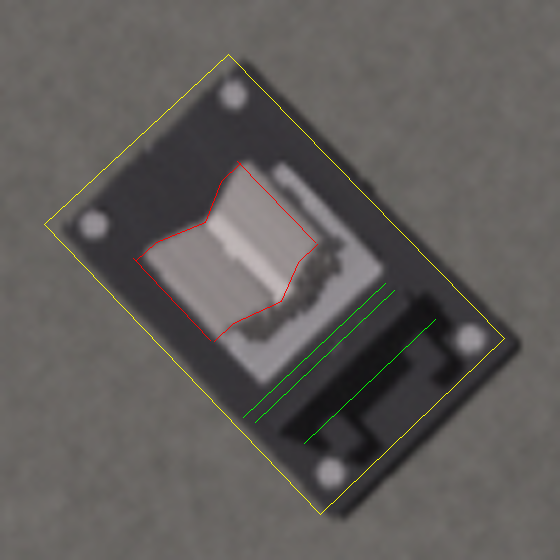

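View pics/ov_side.png

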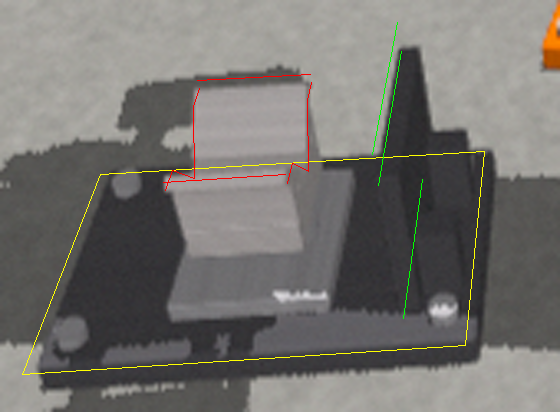

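```bash
cat > dr.py <<'E'
from ov import *
def draw(im,cam,off,f,C,yaw):
    a=np.radians(yaw);X=np.array([np.cos(a),np.sin(a),0]);Y=np.array([-np.sin(a),np.cos(a),0]);Z=np.array([0,0,1.])
    def L(pts,col):
        uv=[((proj(cam,np.array(C)+X*p[0]+Y*p[1]+Z*p[2])-off+.5)*f).astype(int) for p in pts]
        cv2.polylines(im,[np.array(uv)],False,col,1)
    L([(-.075,-.045,.014),(.075,-.045,.014),(.075,.045,.014),(-.075,.045,.014),(-.075,-.045,.014)],(0,255,255))
    for x in(-.02,.02): L([(x,-.024,.075),(x,-.015,.075),(x,0,.055),(x,.015,.075),(x,.024,.075)],(0,0,255))
    for h in (.08,): L([(.052,-.032,.014),(.052,-.032,h),(.052,.032,h),(.052,.032,.014)],(0,255,0))
E
python3 - <<'E'
from dr import *
C=(.4885,.242,0)
for cam,fn,off,wh in(("top","top0",(120,215),(100,100)),("side","s14",(105,320),(170,125))):
    im=cv2.imread(f"pics/{fn}.png"); f=560/max(wh)
    im=cv2.resize(im[off[1]:off[1]+wh[1],off[0]:off[0]+wh[0]],None,fx=f,fy=f,interpolation=cv2.INTER_CUBIC)
    draw(im,cam,np.array(off),f,C,-138.8); cv2.imwrite(f"pics/ov2_{cam}.png",im)
E
```

```text
(no output)
```

View pics/ov2_top.png

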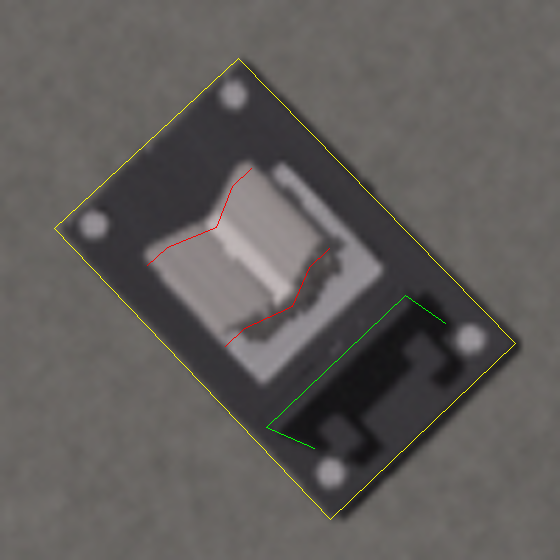

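View pics/ov2_side.png

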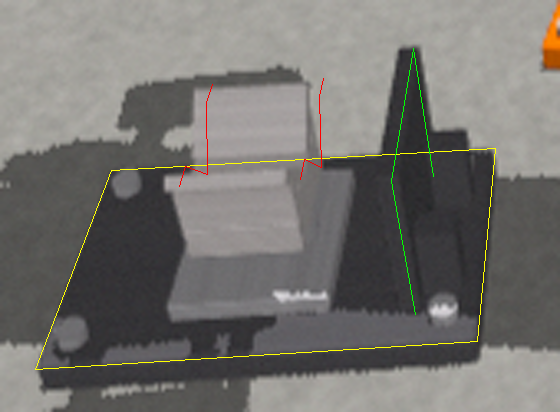

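```bash
python3 -m crank '[[[-0.2,-0.65,0,0.6],[0,0,0.4,0],[0,-0.05,0.5,0],[0,-0.05,0.5,0],[0,-0.05,0.4,0],[0,0,0,0],[0,0,0,0]]]'
python3 - <<'E'
from plan import *
plan(.487,.2437,.08,-48.8,1)
s=sensors.observe()
print(q2R(s['tool_rot'])[:,2].round(4),abs(s['qvel']).max(),s['joint_pos'].round(2))
im=get_image("side")[:,:,::-1].copy()
cv2.imwrite("pics/s15.png",cv2.resize(im[160:460,60:360],None,fx=2,fy=2))
E
```

```text
time_s: 11.95
tcp_pos: [0.4884, 0.2277, 0.1246]
tool_rot: [0.036, 0.909, -0.415, -0.022]
wrist_force: [0.6, -0.4, -3.7]
opening: 0.528
t 11.95 pos [0.4884 0.2277 0.1246] yaw -49.16 d [-0.0014  0.016  -0.0446] dyaw 0.36 F [ 0.62 -0.39 -3.72] open 0.5275255089850995
[[-0.43, -0.32, 1.49, np.float64(-0.05)]]
[-0.0706 -0.0468 -0.9964] 0.019216125447863774 [-0.39  0.58 -0.14  1.76  0.1   0.89 -1.44]
```

View pics/s15.png

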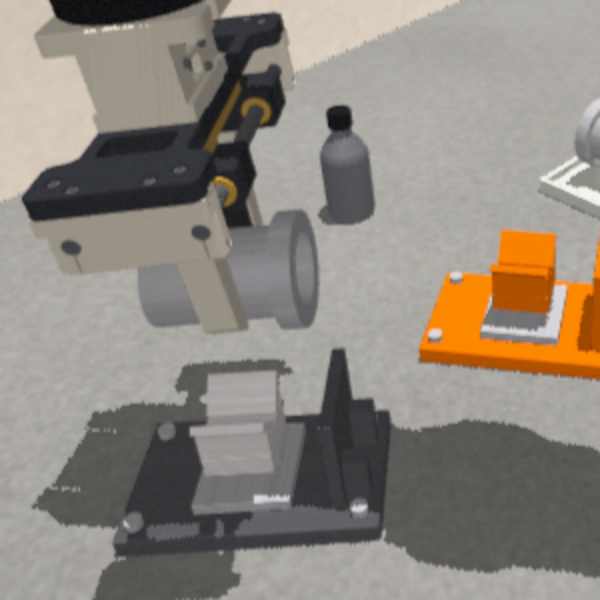

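```bash
python3 -m crank '[[[-0.25,-0.2,0,0],[-0.2,-0.15,0,0],[0,0,0,0]]]'
python3 - <<'E'
from plan import *
plan(.487,.2432,.075,-48.8,1)
s=sensors.observe()
print(q2R(s['tool_rot'])[:,2].round(4),abs(s['qvel']).max())
E
```

```text
time_s: 12.3
tcp_pos: [0.4884, 0.2468, 0.1255]
tool_rot: [0.034, 0.909, -0.415, -0.021]
wrist_force: [-0.5, 0.2, -5.0]
opening: 0.525
t 12.3 pos [0.4884 0.2468 0.1255] yaw -49.15 d [-0.0014 -0.0036 -0.0505] dyaw 0.35 F [-0.47  0.2  -5.01] open 0.5254420912925771
[[0.06, 0.11, 1.68, np.float64(-0.04)]]
[-0.0676 -0.0445 -0.9967] 0.008294856848927173
```

```bash
python3 -m crank '[[[0.04,0,0.3,0],[0.04,0,0.4,0],[0,0,0.4,0],[0,0,0.3,0],[0,0,0,0],[0,0,0,0]]]'
python3 - <<'E'
from dr import *
plan(.487,.2432,.075,-48.8,1)
s=sensors.observe()
print(q2R(s['tool_rot'])[:,2].round(4),abs(s['qvel']).max())
im=get_image("side")[:,:,::-1]; off=np.array([80,220])
cv2.imwrite("pics/s16.png",cv2.resize(im[220:445,80:330],None,fx=2.5,fy=2.5,interpolation=cv2.INTER_CUBIC))
im=get_image("top")[:,:,::-1]
cv2.imwrite("pics/t16.png",cv2.resize(im[180:340,90:290],None,fx=3,fy=3,interpolation=cv2.INTER_CUBIC))
im=get_image("wrist")[:,:,::-1]
cv2.imwrite("pics/w16.png",im)
E
```

```text
time_s: 12.9
tcp_pos: [0.4868, 0.2427, 0.0797]
tool_rot: [0.035, 0.909, -0.415, -0.021]
wrist_force: [-0.2, -0.8, -4.1]
opening: 0.524
t 12.9 pos [0.4868 0.2427 0.0797] yaw -49.08 d [ 0.0002  0.0005 -0.0047] dyaw 0.28 F [-0.22 -0.84 -4.08] open 0.5240361048197472
[[-0.01, -0.02, 0.16, np.float64(-0.03)]]
[-0.0679 -0.0458 -0.9966] 0.013865389243075933
```

View pics/s16.png

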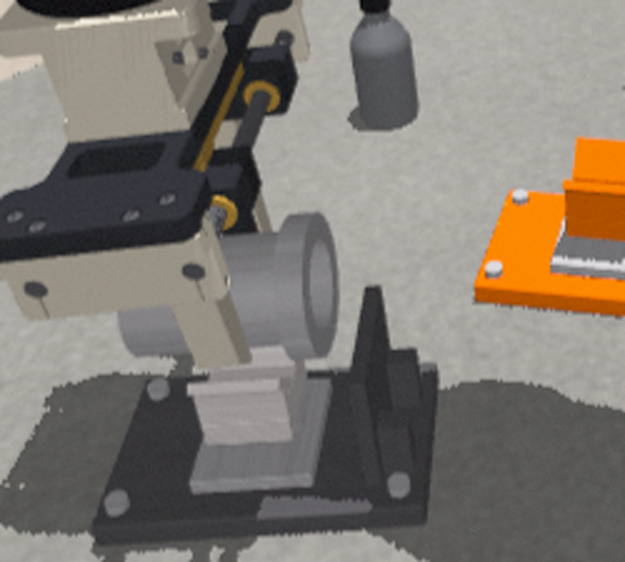

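View pics/w16.png

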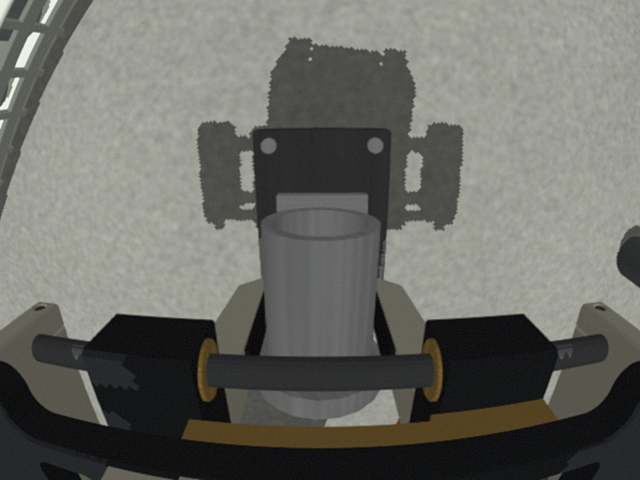

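View pics/t16.png

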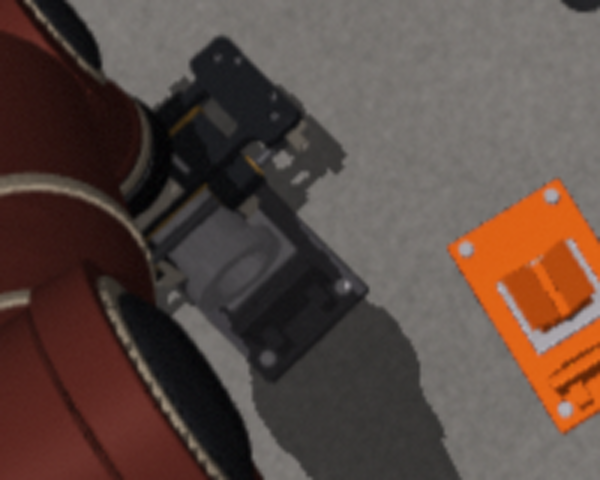

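```bash
python3 -m crank '[[[0,0,0.25,0],[0,0,0.2,0],[0,0,0,0]]]'
python3 - <<'E'
from dr import *
plan(.487,.2432,.06,-48.8,1)
E
```

```text
time_s: 13.35
tcp_pos: [0.487, 0.2429, 0.0668]
tool_rot: [0.033, 0.909, -0.415, -0.02]
wrist_force: [-0.3, -0.2, -3.9]
opening: 0.529
t 13.35 pos [0.487  0.2429 0.0668] yaw -49.08 d [-0.      0.0003 -0.0068] dyaw 0.28 F [-0.28 -0.24 -3.91] open 0.5286991876056573
[[-0.01, -0.01, 0.23, np.float64(-0.03)]]
```

```bash
python3 -m crank '[[[0,0,0.1,0],[0,0,0.05,0],[0,0,0,0]]]'
python3 - <<'E'
from dr import *
plan(.487,.2432,.06,-48.8,1)
s=sensors.observe()
print(q2R(s['tool_rot'])[:,2].round(4))
E
```

```text
time_s: 13.65
tcp_pos: [0.4867, 0.2428, 0.0619]
tool_rot: [0.033, 0.909, -0.415, -0.02]
wrist_force: [0.8, 0.0, -3.7]
opening: 0.527
t 13.65 pos [0.4867 0.2428 0.0619] yaw -49.07 d [ 0.0003  0.0004 -0.0019] dyaw 0.27 F [ 0.81  0.04 -3.72] open 0.5267287722615531
[[-0.01, -0.02, 0.06, np.float64(-0.03)]]
[-0.0644 -0.0437 -0.997 ]
```

```bash
python3 -m crank '[[[0,0,0.07,0],[0,0,0,0]]]' ; python3 -m crank '[[[0,0,0.05,0],[0,0,0,0]]]'
python3 - <<'E'
from dr import *
plan(.487,.2432,.06,-48.8,1)
s=sensors.observe()
im=get_image("side")[:,:,::-1]; off=np.array([80,220])
cv2.imwrite("pics/s17.png",cv2.resize(im[220:445,80:330],None,fx=2.5,fy=2.5,interpolation=cv2.INTER_CUBIC))
im=get_image("wrist")[:,:,::-1]
cv2.imwrite("pics/w17.png",im)
E
```

```text
time_s: 13.85
tcp_pos: [0.4872, 0.2427, 0.0609]
tool_rot: [0.033, 0.909, -0.415, -0.02]
wrist_force: [-0.4, -0.6, -2.0]
opening: 0.529
time_s: 14.05
tcp_pos: [0.4874, 0.2425, 0.0608]
tool_rot: [0.033, 0.909, -0.415, -0.019]
wrist_force: [-0.7, -2.0, -0.8]
opening: 0.525
t 14.05 pos [0.4874 0.2425 0.0608] yaw -49.11 d [-0.0004  0.0007 -0.0008] dyaw 0.31 F [-0.71 -2.   -0.77] open 0.5253841897200153
[[-0.03, -0.01, 0.03, np.float64(-0.04)]]
```

View pics/s17.png

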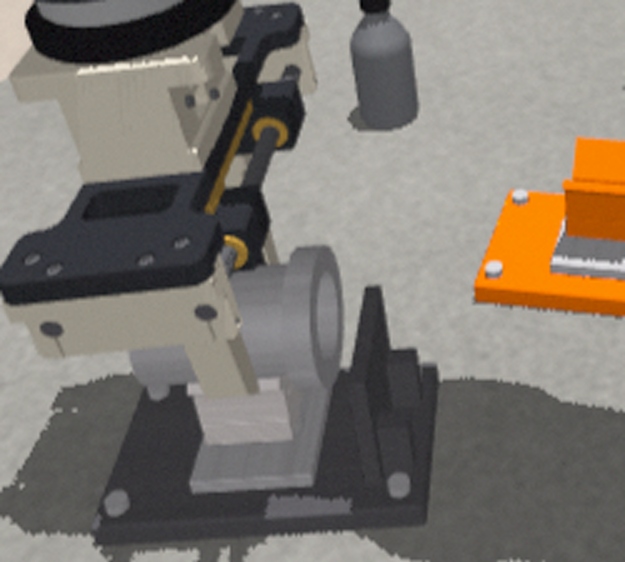

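```bash
python3 -m crank '[[[0,0,0,0],[0,0,0,0],[0,0,0,0],[0,0,0,0]]]' 64 20
python3 - <<'E'
from dr import *
plan(.487,.2432,.06,-48.8,1)
s=sensors.observe()
print(q2R(s['tool_rot'])[:,2].round(4))
im=get_image("side")[:,:,::-1]; off=np.array([80,220])
cv2.imwrite("pics/s18.png",cv2.resize(im[220:445,80:330],None,fx=2.5,fy=2.5,interpolation=cv2.INTER_CUBIC))
im=get_image("wrist")[:,:,::-1]
cv2.imwrite("pics/w18.png",im)
E
```

```text
time_s: 14.55
tcp_pos: [0.4888, 0.244, 0.0606]
tool_rot: [0.031, 0.909, -0.415, -0.018]
wrist_force: [0.1, -0.1, -0.7]
opening: 0.636
t 14.55 pos [0.4888 0.244  0.0606] yaw -49.07 d [-0.0018 -0.0008 -0.0006] dyaw 0.27 F [ 0.11 -0.13 -0.67] open 0.6363962778159281
[[-0.02, 0.06, 0.02, np.float64(-0.03)]]
[-0.059  -0.0408 -0.9974]
```

View pics/s18.png

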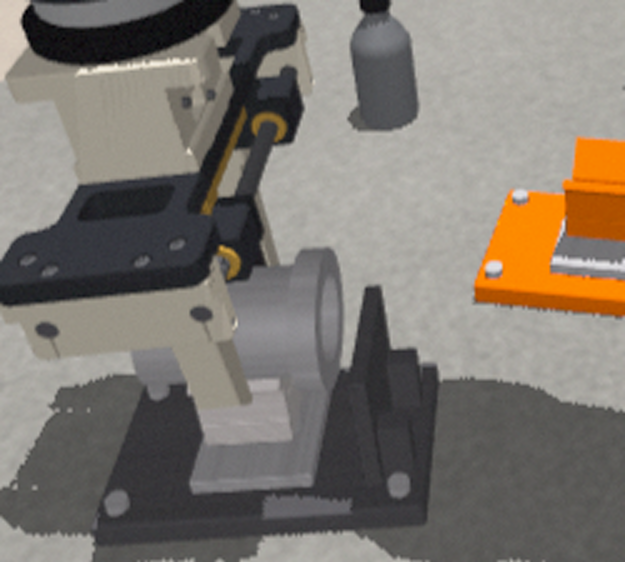

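View pics/w18.png

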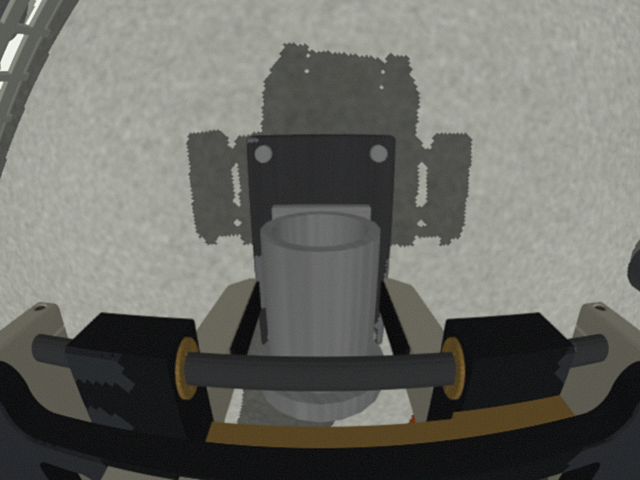

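Run:
```python
from dr import *
im=cv2.imread("pics/s18.png"); off=np.array([80,220])
for c in sleeve_pts((.490,.2455,.09),-138.8):
    for P in c:
        u=(proj("side",P)-off+.5)*2.5; cv2.circle(im,tuple(u.astype(int)),1,(0,0,255),-1)
draw(im,"side",off,2.5,(.490,.2455,0),-138.8)
cv2.imwrite("pics/s19.png",im)
```

```text
(no output)
```

View pics/s19.png

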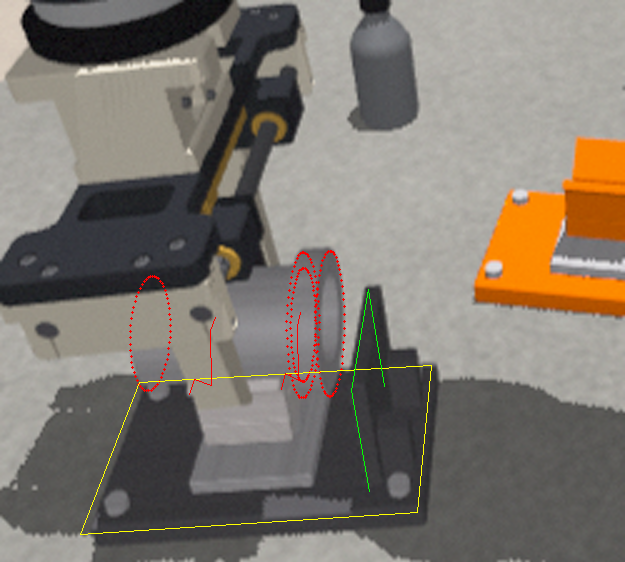

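```bash
python3 -m crank '[[[0,0,0,0],[0,0,0,0],[0,0,0,0],[0,0,0,0],[0,0,0,0]]]' 30 60
python3 - <<'E'
from dr import *
plan(.487,.2432,.052,-48.8,1)
E
```

```text
time_s: 15.15
tcp_pos: [0.4888, 0.2439, 0.0605]
tool_rot: [0.031, 0.909, -0.415, -0.018]
wrist_force: [0.4, 0.3, 0.5]
opening: 0.524
t 15.15 pos [0.4888 0.2439 0.0605] yaw -49.06 d [-0.0018 -0.0007 -0.0085] dyaw 0.26 F [0.41 0.3  0.46] open 0.523866944860138
[[-0.02, 0.06, 0.28, np.float64(-0.03)]]
```

```bash
python3 -m crank '[[[0,0,0.05,0],[0,0,0.05,0],[0,0,0.05,0]]]'; python3 -m crank '[[[0,0,0.05,0],[0,0,0.05,0],[0,0,0.05,0]]]'
```

```text
time_s: 15.45
tcp_pos: [0.4892, 0.2438, 0.058]
tool_rot: [0.031, 0.909, -0.415, -0.018]
wrist_force: [-1.2, -0.7, 6.9]
opening: 0.527
time_s: 15.75
tcp_pos: [0.4894, 0.2436, 0.0565]
tool_rot: [0.03, 0.909, -0.415, -0.017]
wrist_force: [-1.6, -1.0, 8.7]
opening: 0.526
```

```bash
python3 -m crank '[[[0,0,0.07,0],[0,0,0.07,0],[0,0,0.07,0]]]'; python3 -m crank '[[[0,0,0.07,0],[0,0,0.07,0],[0,0,0.07,0]]]'
```

```text
time_s: 16.05
tcp_pos: [0.4896, 0.2434, 0.0542]
tool_rot: [0.03, 0.909, -0.415, -0.016]
wrist_force: [-2.7, -1.7, 10.8]
opening: 0.527
time_s: 16.35
tcp_pos: [0.4898, 0.2433, 0.0528]
tool_rot: [0.029, 0.909, -0.415, -0.015]
wrist_force: [-1.5, -1.8, 11.8]
opening: 0.528
```

```bash
python3 -m crank '[[[0,0,0.08,0],[0,0,0.08,0]]]'
python3 - <<'E'
from dr import *
for k in range(2):
    s=sensors.observe(); print(s['time_s'],s['tcp_pos'].round(4),s['wrist_force'].round(1),s['opening'])
    if k==0:
        im=get_image("side")[:,:,::-1]; off=np.array([80,220])
        a=cv2.resize(im[220:445,80:330],None,fx=2.5,fy=2.5,interpolation=cv2.INTER_CUBIC)
        cv2.imwrite("pics/s20.png",a)
        im=get_image("wrist")[:,:,::-1]; cv2.imwrite("pics/w20.png",im)
        get_image("top");get_image("top");get_image("top");get_image("top")
for c in sleeve_pts((.490,.2455,.082),-138.8):
    for P in c:
        u=(proj("side",P)-off+.5)*2.5; cv2.circle(a,tuple(u.astype(int)),1,(0,0,255),-1)
cv2.imwrite("pics/s21.png",a)
E
```

```text
time_s: 16.55
tcp_pos: [0.4899, 0.2432, 0.0517]
tool_rot: [0.029, 0.909, -0.415, -0.015]
wrist_force: [-1.8, -2.3, 12.9]
opening: 0.527
16.55 [0.4899 0.2432 0.0517] [-1.8 -2.3 12.9] 0.5271914737213571
16.85 [0.49   0.2432 0.0518] [-2.2 -1.  13.8] 0.5294085058987171
```

View pics/s20.png

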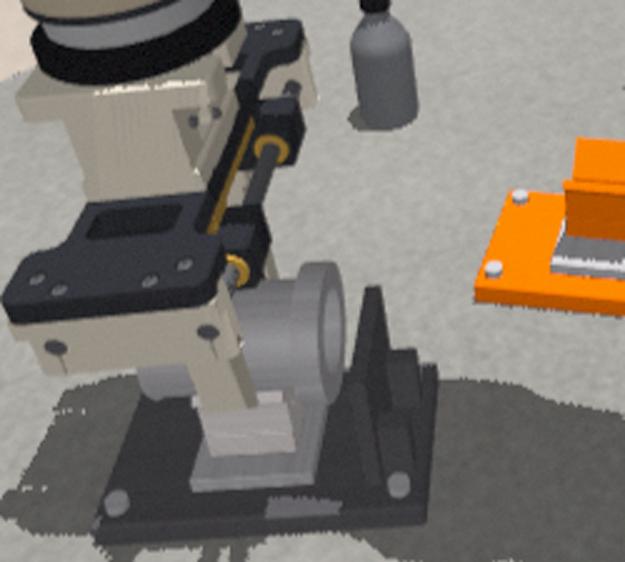

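View pics/s21.png

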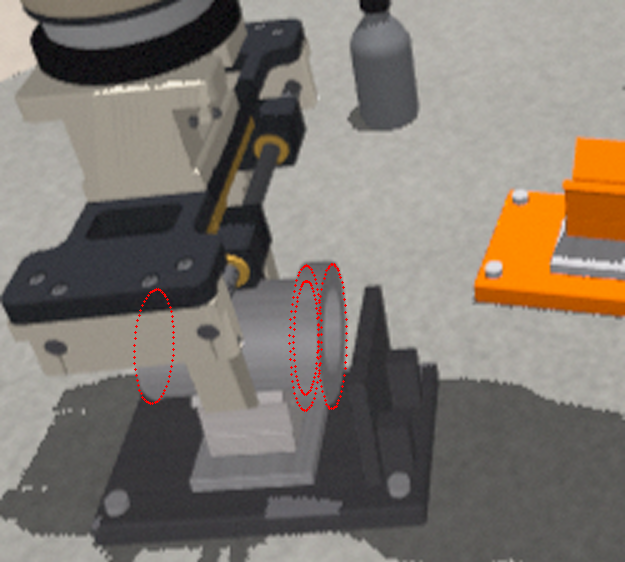

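View pics/w20.png

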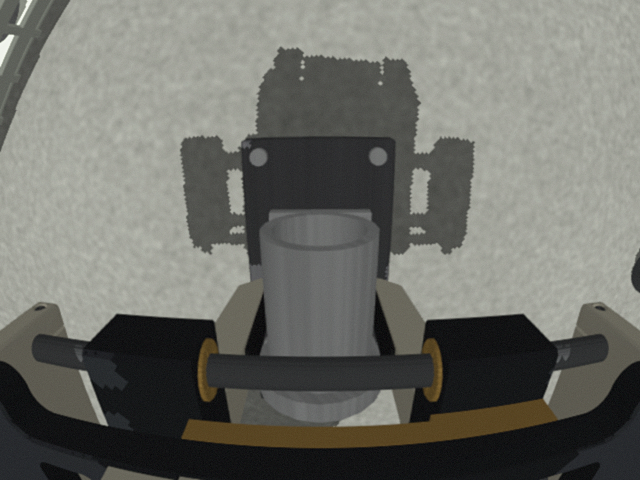

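Run:
```python
from workcell import manip,sensors
s=sensors.observe(); print(s['time_s'],s['tcp_pos'].round(4),s['wrist_force'].round(1))
print(manip.close_job())
```

```text
16.85 [0.49   0.2432 0.0518] [-2.2 -1.  13.8]
the job is handed in; nothing more can be done
None
```

The one-collar sleeve, which was in the middle rack place, is now seated in the grey station's V. Its collar is in the gap before the end plate. I handed the job in at 16.9 s while still holding the sleeve pressed down.

**Last checks**
- **Press:** I pushed in steps of about 1–2 mm. The tool went down about 8.7 mm from contact, and the sleeve model drawn about 8 mm below the up position matched the side picture. That puts the nest at roughly 8 of its 10 mm travel.
- **Hold:** the push was 13–14 N and stayed there for the last 0.3 s. The gripper was still closed on the barrel at the tube's diameter, with 60 N grip.
- **Seating:** before the press, the sleeve lay level on the V in the side picture with the gripper open.
- **Other parts:** the plain tube and the spool looked untouched in the rack after the lift, and I saw no change to the bottle or the orange and yellow look-alikes. I did not check the rack again with a final picture.

**What disagreed along the way**
- **Fingertips:** in the pictures they stood about 18 mm behind the reported TCP, not 19 mm ahead as stated. My first grasp therefore slipped up over the top of the sleeve, with up to 35 N vertical wrist force. I opened, went about 35 mm lower and gripped it properly.
- **Tool tilt:** the tool tilted up to about 5° while carrying. I released the sleeve on the V so it could settle level, then gripped it again before pressing.
- **Station base:** its base plate sits about 5 mm off the V's centre, so I aligned to the V itself.

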